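# Prop open the mill hood and unload the grinding jar

## Robot

A 7-joint arm with a two-finger parallel gripper is mounted at the origin on the work surface. World frame = base frame: x ahead of the robot, y to its left, z up, the work surface at z = 0. Lengths are in m, angles in degrees, forces in N, time in s.
With the tool pointing down it reaches from about 0.425 to 0.875 m from the base axis. Payload 4.7 kg.
Tool frame: the origin (TCP) lies on the mounting face of the last link; the fingertips stand 182 mm ahead of it and the grasp point (between the pads) lies 164 mm ahead of it; z points along the fingers, x is the direction in which the jaws open and shut, and the axes are right-handed (so a half turn about z gives the same grasp; the last joint's range is limited). The gripper opens to 87 mm and grips with 3 to 60 N. Pads are 19 mm wide; open, the fingers measure 117 mm over their backs; the gripper's body (75 mm by 190 mm) begins 51 mm behind the grasp point.
Start: joints at [75.923, 18.392, -4.016, 83.108, 1.295, 78.541, -3.26], TCP at [0.167, -0.628, 0.405] pointing down, gripper open.
Joint ranges: [-163.93, 163.93], [-17.29, 119.83], [-79.2, 71.16], [3.27, 140.29], [-89.18, 269.18], [5.43, 117.66], [-154.24, 154.24]. Speed limits (degrees/s): [147.25, 147.25, 180, 180, 180, 180, 180].

## Interface

Orientations are given as [roll, pitch, yaw] about the fixed x, y, z axes, in that order (R = Rz(yaw) Ry(pitch) Rx(roll)).
In Python, from cell import status, cams, env, outline_of, landmark_of gives the robot as it stands. The module is installed in compiled form; this text tells all that it offers.
- The arm moves only by the tool jog_arm, never from a script. Its argument "rows" is a list of rows, each a list of 7 numbers: the closure, from 0 (fully open) to 1 (shut), then the shift along the tool's x, y, z in m, then the turn, a rotation vector about the tool's x, y, z in degrees. A call has 1 to 12 rows; each row shifts and turns the commanded pose from where the row before left it, along the tool's axes as they then stand; what a row does not reach is not made up. A row lasts 1/12 s, in which the tool goes at most 41.7 mm and 7.16 degrees, less where a joint would pass 70% of its speed; a pose out of reach is approached as far as the arm can. A call with a gripper value outside its range is refused whole. The fingers move at their own pace and stop on an object; "grip_force" is the grip in N (left out, the last holds). Time passes only in rows, so rows that do not move let the fingers close. It gives the time, the measured TCP pose, the force and the opening at its end, in the units of the state.
- status.get_obs(): the state, without advancing time (a new reading comes with each control period).
- cams.read_camera(name): name is "side" or "top" or "wrist"; returns (picture, depth): 420x560x3 uint8, red, green, blue; 420x560 float32, m along the optical axis (not along the pixel's ray), 0 where there is no reading.
- cams.camera_params(name): a dict with "vfov" (degrees; the focal length in pixels is half the picture's height over the tangent of half this angle, whatever the lens; pixels are square), "cx", "cy" (the principal point, pixels), "eye" and "attitude" of the camera in the world. Camera axes: x right, y up, looking along -z (the intrinsics and any distortion apply to the point x, -y, -z); pixel columns grow to the right and rows downward; lengths in m; the calibration is good to about 2 mm. A picture is of the moment at which its call begins: read the wrist's pose just before it. camera_params takes no time and is no camera call; for the wrist camera it gives the pose at the moment of the call.
- env.sign_off(): hands the job in, once; it reports no verdict.
Trained networks look in the newest picture that a camera, given by its name, has taken for a name from the list of things; names that differ only in an ending like _2 or _b are one class to them, and where a whole thing is asked for, a point or a joint stands for the part that bears it (a point fixed in the world has none). Each returns a list of dicts, best first, with "conf" (0 to 1); they miss things now and then, are a little off and sometimes report something else, mostly with a low value. They report only what shows in the picture. A call takes as long as a camera call. They do not tell look-alikes from the thing itself.
- outline_of(camera, name): "pixels" (420x560 bool, what is visible of it) and "box" ([left, top, right, bottom] in pixels, round what is visible of it).
- landmark_of(camera, name): "position" ([row, column] in pixels: a listed point, or the origin of a listed thing).
The state is a dict: "time_s": time; "qpos": joint angles; "joint_velocities": joint speeds; "effort": joint torques, N m; "tool_pos": TCP position; "tool_rot": TCP orientation; "force": force on the tool from outside, world axes, zero at the start; "wrist_torque": the same for the moment, N m; "grip_width": finger opening in m.
Only numpy, scipy, OpenCV 4.12 (cv2) and the standard library are available. Lean on these libraries where they do the work, as an engineer would, in place of code of your own. Each camera call takes 0.05 s, during which the arm holds its last target. There are 200 camera calls.

## Task

Swing the mill's red-handled stay lever all the way over until it rests against its stop past centre and holds the blue hood open by itself, and let go of it. Then lift the blue-capped grinding jar out of the mill's cradle and set it down upright, not dropped, wholly on the round green pad. Leave the other things on the bench where they are and the hood propped open.

Things in the scene. Friction and masses are not known exactly. Their poses are not given: they have to be found in the camera images.
- mill: White bench mill, fixed: base 210 (x) x 310 (y) mm, deck at 130 mm. Origin: centre of its underside on the bench. Its -x side faces the robot and carries the stay. A clear blue box hood (180 x 240 mm, top at 239 mm when shut) covers the deck; its hinge runs along the mill's x at y +120, height 140 mm, so its -y end swings up and over towards +y. Open, it stands clear of the deck.
- lever_pivot (a point): Point on the lever's pivot axis (axis parallel to the mill's x), 175 mm towards -x from the mill's origin: in the mill's frame at (-175, -35, 155) mm, the same distance along the axis as lever_grip, in the vertical plane in which lever_grip swings.
- lever_grip (a point): Centre of the lever's red round handle: a free-turning sleeve 16 mm thick, 75 mm long, lying along the mill's x, cantilevered towards the robot, 85 mm in front of the hood's side wall. It is 110 mm from the pivot axis and moves on a circle about lever_pivot with joint lever. Axes as the lever's own, turning with it.
- lever (a joint): Lever angle, rad: 0 at the start, hood shut, handle on the mill's -y side of the pivot; grows as the handle swings over the top to +y. The handle's elevation above the mill's -y direction is 0.349 + lever. The sprung hood resists (about 6 N) until the stay is straight at 2.26; past that the spring pushes the lever to its stop at 2.51 and it holds. Released sooner, it swings back.
- hood (a joint): Hood angle, rad: 0 shut, 1.30 when propped open. It moves only with the lever, through the stay.
- cradle (a point): Centre of the jar's cradle on the deck, at (0, -35, 130) mm in the mill's frame: a ring 12 mm high, 61 mm inner and 73 mm outer diameter, with the jar standing loosely inside it. Under the hood when it is shut.
- jar: Steel grinding jar, 52 mm in diameter, with a blue cap 55 mm in diameter from 46 mm up to 66 mm total height; about 0.4 kg, the lid does not come off. Origin: centre of its underside; z is its axis.
- pad: Round green pad fixed on the bench, 100 mm in diameter, 8 mm thick. Origin: centre of its underside.
- spare_jar: Bystander: a like jar with a yellow cap, same size, standing on the bench.
- sieve: Bystander: small open steel pan, 100 mm in diameter, 35 mm high, on the bench; origin at its underside.
- vial_a: Bystander: amber vial, 36 mm in diameter, 60 mm high.
- vial_b: Bystander: amber vial, 36 mm in diameter, 60 mm high.
- beaker: Bystander: glass beaker, 70 mm in diameter, 90 mm high; origin at its underside.
- spatula: Bystander: steel lab spatula with a wooden handle, about 280 mm long, lying on the bench; origin near its middle.
- brush: Bystander: cleaning brush with a wooden handle, about 200 mm long, lying on the bench; origin near its middle.
Mind the look-alikes: they are no part of the job. Several things have the shape of the pad; the one meant has the colours described above.

How it is judged (in metres and radians):
On the way, in this order (a step that is already met when the one before it is completed fails the run):
1. the lever is past centre at its stop, the hood is open and the gripper has let go of it (value of joint lever above 2.42 rad and value of joint hood above 1.1 rad and contact force between the arm and mill below 0.1 N), for 0.3 s.
2. the jar is lifted clear out of the cradle in the gripper (z of jar in the frame of cradle above 0.02 m and contact force between the fingers and jar above 1 N), for 0.1 s.
3. the jar is lowered on to the pad while still held (horizontal distance between jar and pad below 0.026 m and z of jar in the frame of pad below 0.02 m and contact force between the fingers and jar above 0.5 N).
At the end, for the whole second after the job is handed in: The lever stands at its stop past centre (joint over 2.42 rad) with the hood open (over 1.1 rad), and the blue-capped jar stands upright (within 0.1 rad) and at rest with its foot wholly on the green pad (axis within 24 mm of the pad's centre) (value of joint lever above 2.42 rad and value of joint hood above 1.1 rad and horizontal distance between jar and pad below 0.024 m and z of jar in the frame of pad between 0.004 and 0.012 m and angle between jar's own z axis and vertical below 0.1 rad and linear speed of jar below 0.02 m/s); the robot touches nothing.
It fails at once if a bystander (spare jar, sieve, vials, beaker, spatula, brush) is shifted by more than 30 mm (distance of any of spare_jar, sieve, vial_a, vial_b, beaker, spatula, brush from where it was at the start of the episode above 0.03 m).
It also fails if it takes over 61 s, if anything falls off the work surface, if the arm or the gripper's body presses on something with over 40 N, if the wrist force passes 120 N, or if a joint passes its speed limit or range.

## Working session

There is one attempt and no reset: what is moved stays moved. The work goes in short steps, Python scripts to look and compute and a tool call to move; the robot and the scene stay as the last step left them, time stands still between calls to the robot, and variables do not carry over. Pictures are saved under pics/ and viewed, about 8 in all and at most 12, crops included, and the job is handed in when it is done.

Besides the shell and the picture viewer there is one more tool, called after "Call:" as a command line: name --pt "numbers of a row" for each row, then --argument value for the rest. jog_arm: Moves the arm, as the interface text tells. Its arguments: {"type":"object","properties":{"rows":{"type":"array"},"grip_force":{"type":"number"}},"required":["rows"]}

```bash
mkdir -p pics; ls; cat > h.py <<'E'
import numpy as np, cv2
from scipy.spatial.transform import Rotation as R
from cell import status, cams, env, outline_of, landmark_of
def P(name):
    p=cams.camera_params(name); f=210/np.tan(np.radians(p['vfov'])/2); return p,f
E
python3 - <<'E'
from h import *
for n in("top","side","wrist"):
    a,d=cams.read_camera(n); p,f=P(n); print(n,p,f, d.min(),d.max())
    cv2.imwrite(f'pics/{n}0.png',a[...,::-1]); np.save(f'{n}0.npy',d)
print(status.get_obs())
E
```

```text
pics
top {'vfov': 57.347437450319575, 'cx': 272.7726137731094, 'cy': 212.12185470790368, 'eye': array([0.28663821, 0.00870721, 1.30849541]), 'attitude': array([ 10.52869123,   0.48105609, -88.91194229])} 383.9908899477326 0.0 2.3503704
side {'vfov': 46.50148409570791, 'cx': 284.54788000756037, 'cy': 212.51661827703404, 'eye': array([-0.1084333 ,  0.71403792,  0.9564579 ]), 'attitude': array([  48.38183555,   -0.39142473, -138.68016067])} 488.77078468507915 0.0 3.6260333
wrist {'vfov': 59.91717880909578, 'cx': 277.88268436208045, 'cy': 205.0794540586149, 'eye': array([ 0.24279637, -0.60772186,  0.38468509]), 'attitude': array([-1.67781164e+01,  5.12796537e-02, -7.52013442e+01])} 364.3385416931694 0.0 1.3663896
{'time_s': 0.15, 'qpos': array([75.92281728, 18.42994251, -4.01667778, 83.15947423,  1.29544655,
       78.54198011, -3.2610669 ]), 'joint_velocities': array([-0.04038638, -0.13619772,  0.06966323, -0.20887442,  0.07856134,
       -0.03509693,  0.03329198]), 'effort': array([ 1.44919627e-04, -4.91794825e+01, -4.04458679e-01, -3.12876391e+01,
       -6.39497302e-02,  4.04699554e-02,  9.82591109e-05]), 'tool_pos': array([ 0.16691115, -0.62804177,  0.40389998]), 'tool_rot': array([ 1.79994771e+02,  8.61470944e-02, -7.51133039e+01]), 'force': array([-0.07669376,  0.55704421,  0.26809324]), 'wrist_torque': array([-0.01469035,  0.00244929,  0.0984751 ]), 'grip_width': 0.08722012468526609}
```

View pics/top0.png

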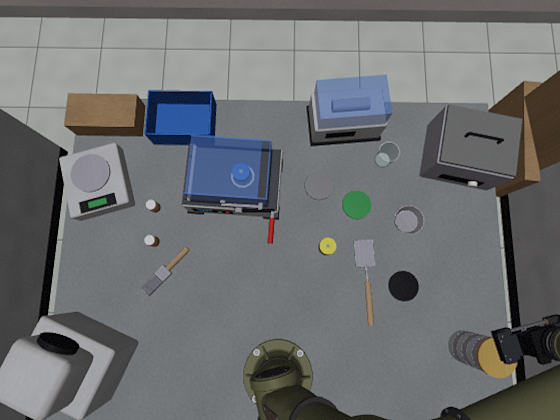

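View pics/side0.png

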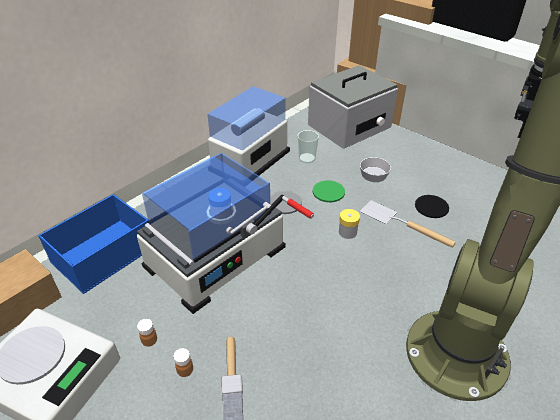

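Top view: the blue-capped jar is under the hood at about (row 172, col 241). Its look-alike is the yellow-capped spare at (246,328). The green pad is at (205,357), with grey (185,319) and black (286,403) discs as decoys. The red lever handle is at (228,271).

```bash
cat >> h.py <<'E'
def ray(name,r,c):
    p,f=P(name); M=R.from_euler('xyz',p['attitude'],degrees=True).as_matrix()
    return p['eye'], M@np.array([(c-p['cx'])/f,-(r-p['cy'])/f,-1.])
def W(name,r,c,d): e,v=ray(name,r,c); return e+v*d
def onz(name,r,c,z): e,v=ray(name,r,c); return e+v*(z-e[2])/v[2]
def cloud(name,mask,d):
    p,f=P(name); M=R.from_euler('xyz',p['attitude'],degrees=True).as_matrix()
    r,c=np.nonzero(mask&(d>0)); z=d[r,c]
    return p['eye']+(np.c_[(c-p['cx'])/f*z,-(r-p['cy'])/f*z,-z])@M.T
E
python3 - <<'E'
from h import *
np.set_printoptions(precision=4,suppress=True)
for n in("top","side"):
    a,d=cams.read_camera(n)
    for t in("mill","lever_pivot","lever_grip","cradle","jar","pad","spare_jar"):
        for o in landmark_of(n,t)[:3]:
            r,c=o['position']; dd=d[int(round(r)),int(round(c))]
            print(n,t,round(o['conf'],2),np.round(o['position'],1),W(n,r,c,dd), 'z0',onz(n,r,c,0)[:2])
    for t,f in(("pad",lambda h,x:(h[...,0]>50)&(h[...,0]<70)&(h[...,1]>120)),("red",lambda h,x:((h[...,0]<5)|(h[...,0]>175))&(h[...,1]>180)&(h[...,2]>80))):
        m=f(cv2.cvtColor(a,cv2.COLOR_RGB2HSV),0)
        k,l,s,ce=cv2.connectedComponentsWithStats(m.astype(np.uint8)); 
        for i in range(1,k):
            if s[i,4]>60:
                C=cloud(n,l==i,d); print(n,t,s[i],ce[i],np.median(C,0),C.min(0),C.max(0))
                if t=="red":
                    u,S,v=np.linalg.svd(C-C.mean(0),full_matrices=False); q=(C-C.mean(0))@v[0]; print(' axis',v[0],np.percentile(q,[2,98]),C.mean(0))
E
```

```text
top lever_grip 0.16 [281.6 365.3] [ 0.2984 -0.2857  0.018 ] z0 [ 0.2985 -0.2898]
top cradle 0.37 [266.9 164.3] [0.334  0.3825 0.0182] z0 [0.3346 0.3878]
top pad 0.95 [187.4 320. ] [ 0.6193 -0.1389  0.0049] z0 [ 0.6206 -0.1395]
top pad 0.85 [201.7 354.3] [ 0.5698 -0.257   0.0073] z0 [ 0.5714 -0.2585]
top pad 0.74 [285.2 402.2] [ 0.289  -0.4104  0.0062] z0 [ 0.289  -0.4124]
top spare_jar 0.56 [244.1 321.5] [ 0.4146 -0.1361  0.0674] z0 [ 0.4216 -0.1439]
top pad [343 191  28  28 610] [356.3197 204.2361] [ 0.561  -0.2637  0.0081] [ 0.5119 -0.3125 -0.0022] [ 0.6083 -0.217   0.0155]
top pad [ 88 197  19  11 122] [ 97.1311 202.2623] [0.5393 0.6034 0.0736] [0.5221 0.5728 0.0663] [0.5576 0.6346 0.0796]
top red [268 218   6  25 108] [270.787  230.5278] [0.4394 0.0263 0.1997] [0.4042 0.0202 0.0166] [0.5059 0.0366 0.205 ]
 axis [-0.8806  0.0133  0.4736] [-0.0306  0.0307] [0.4383 0.0267 0.1978]
side mill 0.93 [255.7 215.9] [0.5251 0.2269 0.1243] z0 [0.6197 0.1542]
side mill 0.65 [340.3 149.6] [0.5231 0.4398 0.0214] z0 [0.5376 0.4335]
side lever_pivot 0.9 [243.6 269. ] [0.512  0.0604 0.0475] z0 [0.
[... 295 characters left out ...]
  0.0088] z0 [ 0.5634 -0.272 ]
side pad 0.94 [200.3 284.6] [0.4861 0.0296 0.1907] z0 [ 0.6342 -0.1408]
side pad 0.88 [208.4 430.9] [ 0.2821 -0.3984  0.0044] z0 [ 0.284  -0.4036]
side spare_jar 0.93 [230.4 348.3] [ 0.396  -0.1343  0.0301] z0 [ 0.4124 -0.1619]
side pad [313 181  32  21 540] [328.3778 190.8963] [ 0.558  -0.2578  0.0069] [ 0.5099 -0.3122 -0.0006] [ 0.6102 -0.2127  0.0128]
side pad [ 57 361  30  29 304] [ 71.3026 374.8322] [0.5383 0.6061 0.0739] [0.5208 0.5735 0.0698] [0.557  0.6359 0.0786]
side red [287 199  26  19 158] [299.1582 207.7342] [0.4372 0.0333 0.1972] [0.402  0.0236 0.1893] [0.4764 0.0394 0.2026]
 axis [-0.9983  0.0587  0.0071] [-0.0368  0.0344] [0.4379 0.0326 0.1968]
```

```bash
python3 - <<'E'
from h import *
np.set_printoptions(precision=4,suppress=True)
for n in("top","side"):
    a,d=cams.read_camera(n)
    C=cloud(n,np.ones(d.shape,bool),d)
    for lo,hi,t in((.228,.25,'hood'),(.12,.142,'deck')):
        m=(C[:,2]>lo)&(C[:,2]<hi)&(C[:,0]>.42)&(C[:,0]<.85)&(C[:,1]>-.02)&(C[:,1]<.4)
        Q=C[m]; print(n,t,m.sum(),Q.min(0),Q.max(0),cv2.minAreaRect(Q[:,:2].astype(np.float32)*1000))
    for o in outline_of(n,"mill")[:1]:
        print(o['conf'],o['box'])
    h=cv2.cvtColor(a,cv2.COLOR_RGB2HSV); m=(h[...,0]>100)&(h[...,0]<125)&(h[...,1]>120)
    print(n, 'jar', [ (np.round(o['position'],1),round(o['conf'],2)) for o in landmark_of(n,"jar")])
a=cv2.imread('pics/side0.png')[140:320,120:340]; b=cv2.imread('pics/top0.png')[120:260,170:390]
cv2.imwrite('pics/crop.png',np.vstack([cv2.resize(a,None,fx=2,fy=2,interpolation=2),cv2.resize(b[:, :],None,fx=2,fy=2)])[:640][:600])
E
```

```text
top hood 4447 [0.5233 0.0332 0.228 ] [0.7131 0.2813 0.2435] ((618.625244140625, 156.4292755126953), (240.6102294921875, 181.7057647705078), 86.91860961914062)
top deck 1207 [ 0.4987 -0.0001  0.12  ] [0.7257 0.3105 0.1419] ((609.432861328125, 156.7552490234375), (303.85028076171875, 219.0873565673828), 87.10211181640625)
0.78 [183.6, 132.9, 287.1, 245.4]
top jar []
side hood 4820 [0.5218 0.0316 0.228 ] [0.7174 0.2823 0.2412] ((619.1970825195312, 155.66818237304688), (243.3393096923828, 186.5303955078125), 86.731689453125)
side deck 2291 [0.5102 0.0105 0.1201] [0.7281 0.3153 0.142 ] ((614.8505249023438, 158.71328735351562), (311.5283203125, 202.11865234375), 85.12429809570312)
0.81 [138.8, 154.3, 310.8, 316.3]
side jar []
```

View pics/crop.png

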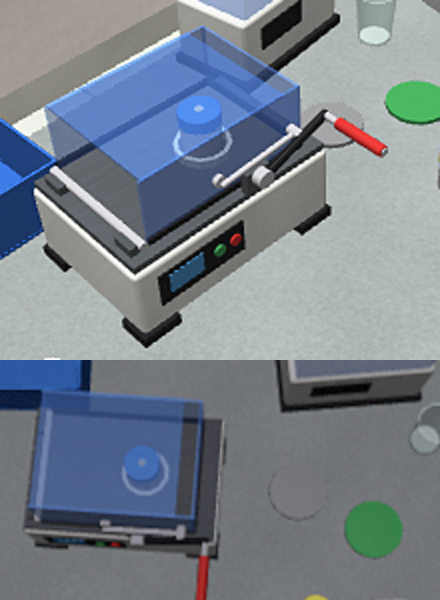

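Mill origin is about (0.619, 0.156) with yaw −3.2°, and the lever grip is at (0.438, 0.029, 0.193). I'll move above the grip with the camera side facing the robot.

Call:
jog_arm --pt "0 -0.0184 -0.0276 0 0 0 0" --pt "0 -0.0184 -0.0276 0 0 0 0" --pt "0 -0.0184 -0.0276 0 0 0 0" --pt "0 -0.0184 -0.0276 0 0 0 0" --pt "0 -0.0184 -0.0276 0 0 0 0" --pt "0 -0.0184 -0.0276 0 0 0 0" --pt "0 -0.0184 -0.0276 0 0 0 0" --pt "0 -0.0184 -0.0276 0 0 0 0" --pt "0 -0.0184 -0.0276 0 0 0 0" --pt "0 -0.0184 -0.0276 0 0 0 0" --pt "0 -0.0184 -0.0276 0 0 0 0" --pt "0 -0.0184 -0.0276 0 0 0 0" --grip_force 40

```text
time_s: 2.25
tool_pos: [0.4311, -0.3283, 0.4051]
tool_rot: [-180.0, -0.0, -75.1]
force: [0.0, -0.2, -1.2]
grip_width: 0.087
```

Call:
jog_arm --pt "0 -0.0286 -0.0084 -0.0038 0 0 0" --pt "0 -0.0286 -0.0084 -0.0038 0 0 0" --pt "0 -0.0286 -0.0084 -0.0038 0 0 0" --pt "0 -0.0286 -0.0084 -0.0038 0 0 0" --pt "0 -0.0286 -0.0084 -0.0038 0 0 0" --pt "0 -0.0286 -0.0084 -0.0038 0 0 0" --pt "0 -0.0286 -0.0084 -0.0038 0 0 0" --pt "0 -0.0286 -0.0084 -0.0038 0 0 0" --pt "0 -0.0286 -0.0084 -0.0038 0 0 0" --pt "0 -0.0286 -0.0084 -0.0038 0 0 0" --pt "0 -0.0286 -0.0084 -0.0038 0 0 0" --pt "0 -0.0286 -0.0084 -0.0038 0 0 0"

```text
time_s: 3.25
tool_pos: [0.4392, 0.0295, 0.4508]
tool_rot: [-180.0, -0.1, -75.1]
force: [0.6, 0.5, -0.2]
grip_width: 0.0871
```

Call:
jog_arm --pt "0 0 0 0 0 0 -6.75" --pt "0 0 0 0 0 0 -6.75" --pt "0 0 0 0 0 0 -6.75" --pt "0 0 0 0 0 0 -6.75" --pt "0 0 0 0 0 0 -6.75" --pt "0 0 0 0 0 0 -6.75" --pt "0 0 0 0 0 0 -6.75" --pt "0 0 0 0 0 0 -6.75" --pt "0 0 0 0 0 0 -6.75" --pt "0 0 0 0 0 0 -6.75" --pt "0 0 0 0 0 0 -6.75" --pt "0 0 0 0 0 0 -6.75"

```text
time_s: 4.25
tool_pos: [0.4395, 0.028, 0.4505]
tool_rot: [180.0, -0.0, 6.2]
force: [0.8, 0.3, 0.0]
grip_width: 0.0869
```

Call:
jog_arm --pt "0 0 0 0 0 0 -6.75" --pt "0 0 0 0 0 0 -6.75" --pt "0 0 0 0 0 0 -6.75" --pt "0 0 0 0 0 0 -6.75" --pt "0 0 0 0 0 0 -6.75" --pt "0 0 0 0 0 0 -6.75" --pt "0 0 0 0 0 0 -6.75" --pt "0 0 0 0 0 0 -6.75" --pt "0 0 0 0 0 0 -6.75" --pt "0 0 0 0 0 0 -6.75" --pt "0 0 0 0 0 0 -6.75" --pt "0 0 0 0 0 0 -6.75"

```text
time_s: 5.25
tool_pos: [0.4395, 0.0279, 0.4505]
tool_rot: [180.0, 0.0, 87.2]
force: [0.4, 0.6, -0.4]
grip_width: 0.0866
```

```bash
python3 - <<'E'
from h import *
np.set_printoptions(precision=4,suppress=True)
n="wrist"; a,d=cams.read_camera(n); cv2.imwrite('pics/w1.png',a[...,::-1])
h=cv2.cvtColor(a,cv2.COLOR_RGB2HSV); m=((h[...,0]<5)|(h[...,0]>175))&(h[...,1]>180)&(h[...,2]>60)
k,l,s,ce=cv2.connectedComponentsWithStats(m.astype(np.uint8))
for i in range(1,k):
    if s[i,4]>200:
        C=cloud(n,l==i,d); print(s[i],np.median(C,0),np.percentile(C,2,0),np.percentile(C,98,0))
print(status.get_obs()['qpos'])
E
```

```text
[ 267  163   23  106 2267] [0.4366 0.0277 0.2003] [0.4028 0.0198 0.1954] [0.4733 0.0355 0.2023]
[ 22.8199  -8.254  -26.6847 105.9415  -3.7176  81.4436  84.4461]
```

View pics/w1.png

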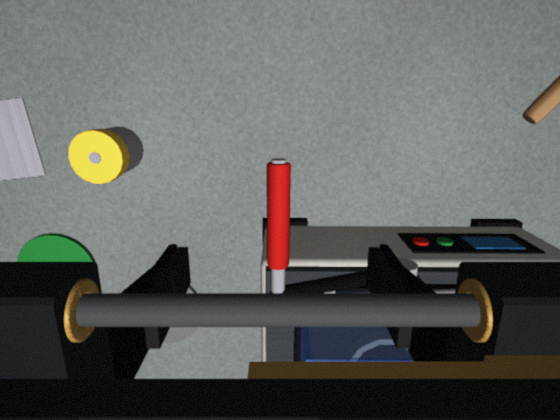

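The wrist view shows the red sleeve centred between the open fingers, cols 267–290 and rows 163–269. I'll descend 94 mm and close.

Call:
jog_arm --pt "0 0 0 0.0118 0 0 0" --pt "0 0 0 0.0118 0 0 0" --pt "0 0 0 0.0118 0 0 0" --pt "0 0 0 0.0118 0 0 0" --pt "0 0 0 0.0118 0 0 0" --pt "0 0 0 0.0118 0 0 0" --pt "0 0 0 0.0118 0 0 0" --pt "0 0 0 0.0114 0 0 0" --pt "0 0 0 0 0 0 0"

```text
time_s: 6.05
tool_pos: [0.4387, 0.0277, 0.3536]
tool_rot: [-179.7, -0.0, 86.9]
force: [-1.1, -0.4, -0.0]
grip_width: 0.0873
```

Call:
jog_arm --pt "1 0 0 0 0 0 0" --pt "1 0 0 0 0 0 0" --pt "1 0 0 0 0 0 0" --pt "1 0 0 0 0 0 0" --pt "1 0 0 0 0 0 0" --pt "1 0 0 0 0 0 0" --pt "1 0 0 0 0 0 0" --pt "1 0 0 0 0 0 0" --pt "1 0 0 0 0 0 0" --pt "1 0 0 0 0 0 0"

```text
time_s: 6.88
tool_pos: [0.4396, 0.0278, 0.3563]
tool_rot: [-180.0, 0.0, 86.9]
force: [0.5, -0.2, 0.1]
grip_width: 0.0284
```

```bash
python3 - <<'E'
import numpy as np
# arc in tool axes (tool x=+mill y, tool z=down), grip elevation 20deg -> 162.5deg
t=np.radians(np.linspace(20,162.5,37)); y=-.11*np.cos(t); z=.11*np.sin(t)
q=np.round(np.c_[y,z],4); d=np.diff(q,axis=0)
print([[1,round(a,4),0,round(-b,4),0,0,0] for a,b in d])
E
```

```text
[[1, np.float64(0.0029), 0, np.float64(-0.0071), 0, 0, 0], [1, np.float64(0.0033), 0, np.float64(-0.0068), 0, 0, 0], [1, np.float64(0.0038), 0, np.float64(-0.0066), 0, 0, 0], [1, np.float64(0.0042), 0, np.float64(-0.0063), 0, 0, 0], [1, np.float64(0.0047), 0, np.float64(-0.006), 0, 0, 0], [1, np.float64(0.005), 0, np.float64(-0.0057), 0, 0, 0], [1, np.float64(0.0055), 0, np.float64(-0.0053), 0, 0, 0], [1, np.float64(0.0058), 0, np.float64(-0.0049), 0, 0, 0], [1, np.float64(0.0061), 0, np.float64(-0.0045), 0, 0, 0], [1, np.float64(0.0064), 0, np.float64(-0.0041), 0, 0, 0], [1, np.float64(0.0067), 0, np.float64(-0.0036), 0, 0, 0], [1, np.float64(0.0069), 0, np.float64(-0.0031), 0, 0, 0], [1, np.float64(0.0071), 0, np.float64(-0.0027), 0, 0, 0], [1, np.float64(0.0073), 0, np.float64(-0.0022), 0, 0, 0], [1, np.float64(0.0074), 0, np.float64(-0.0016), 0, 0, 0], [1, np.float64(0.0075), 0, np.float64(-0.0012), 0, 0, 0], [1, np.float64(0.0076), 0, np.float64(-0.0006), 0, 0, 0], [1, np.float64(0.0076), 0, np.float64(-0.0001), 0, 0, 0], [1, np.float64(0.0076), 0, np.float64(0.0005), 0, 0, 0], 
[... 262 characters left out ...]
4(0.003), 0, 0, 0], [1, np.float64(0.0068), 0, np.float64(0.0035), 0, 0, 0], [1, np.float64(0.0065), 0, np.float64(0.0039), 0, 0, 0], [1, np.float64(0.0062), 0, np.float64(0.0043), 0, 0, 0], [1, np.float64(0.0059), 0, np.float64(0.0048), 0, 0, 0], [1, np.float64(0.0056), 0, np.float64(0.0051), 0, 0, 0], [1, np.float64(0.0052), 0, np.float64(0.0056), 0, 0, 0], [1, np.float64(0.0048), 0, np.float64(0.0059), 0, 0, 0], [1, np.float64(0.0044), 0, np.float64(0.0062), 0, 0, 0], [1, np.float64(0.004), 0, np.float64(0.0064), 0, 0, 0], [1, np.float64(0.0035), 0, np.float64(0.0068), 0, 0, 0], [1, np.float64(0.003), 0, np.float64(0.007), 0, 0, 0], [1, np.float64(0.0025), 0, np.float64(0.0071), 0, 0, 0]]
```

The fingers are still closing (28 mm), so I'll give them time to finish.

Call:
jog_arm --pt "1 0 0 0 0 0 0" --pt "1 0 0 0 0 0 0" --pt "1 0 0 0 0 0 0" --pt "1 0 0 0 0 0 0" --pt "1 0 0 0 0 0 0"

```text
time_s: 7.3
tool_pos: [0.4396, 0.0279, 0.3563]
tool_rot: [-180.0, 0.0, 86.9]
force: [-0.3, 1.0, -0.8]
grip_width: 0.0147
```

Call:
jog_arm --pt "1 0.0029 0 -0.0071 0 0 0" --pt "1 0.0033 0 -0.0068 0 0 0" --pt "1 0.0038 0 -0.0066 0 0 0" --pt "1 0.0042 0 -0.0063 0 0 0" --pt "1 0.0047 0 -0.006 0 0 0" --pt "1 0.005 0 -0.0057 0 0 0"

```text
time_s: 7.8
tool_pos: [0.4408, 0.0521, 0.3952]
tool_rot: [-180.0, 0.0, 86.9]
force: [3.3, -0.4, -10.3]
grip_width: 0.0146
```

The handle is gripped (14.7 mm) and moves with the tool, with a spring force of about 10 N. Continuing along the arc.

Call:
jog_arm --pt "1 0.0055 0 -0.0053 0 0 0" --pt "1 0.0058 0 -0.0049 0 0 0" --pt "1 0.0061 0 -0.0045 0 0 0" --pt "1 0.0064 0 -0.0041 0 0 0" --pt "1 0.0067 0 -0.0036 0 0 0" --pt "1 0.0069 0 -0.0031 0 0 0" --pt "1 0.0071 0 -0.0027 0 0 0" --pt "1 0.0073 0 -0.0022 0 0 0" --pt "1 0.0074 0 -0.0016 0 0 0" --pt "1 0.0075 0 -0.0012 0 0 0" --pt "1 0.0076 0 -0.0006 0 0 0" --pt "1 0.0076 0 -0.0001 0 0 0"

```text
time_s: 8.8
tool_pos: [0.4453, 0.1331, 0.4289]
tool_rot: [-180.0, 0.1, 86.8]
force: [3.3, -6.2, -8.3]
grip_width: 0.015
```

Call:
jog_arm --pt "1 0.0076 0 0.0005 0 0 0" --pt "1 0.0075 0 0.0009 0 0 0" --pt "1 0.0075 0 0.0015 0 0 0" --pt "1 0.0073 0 0.002 0 0 0" --pt "1 0.0072 0 0.0024 0 0 0" --pt "1 0.007 0 0.003 0 0 0" --pt "1 0.0068 0 0.0035 0 0 0" --pt "1 0.0065 0 0.0039 0 0 0" --pt "1 0.0062 0 0.0043 0 0 0"

```text
time_s: 9.55
tool_pos: [0.4487, 0.1967, 0.4075]
tool_rot: [-180.0, 0.2, 86.8]
force: [0.8, -6.2, -3.6]
grip_width: 0.0149
```

Call:
jog_arm --pt "1 0.0059 0 0.0048 0 0 0" --pt "1 0.0056 0 0.0051 0 0 0" --pt "1 0.0052 0 0.0056 0 0 0" --pt "1 0.0048 0 0.0059 0 0 0" --pt "1 0.0044 0 0.0062 0 0 0" --pt "1 0.004 0 0.0064 0 0 0" --pt "1 0.0035 0 0.0068 0 0 0" --pt "1 0.003 0 0.007 0 0 0" --pt "1 0.0025 0 0.0071 0 0 0" --pt "1 0 0 0 0 0 0"

```text
time_s: 10.38
tool_pos: [0.4508, 0.2363, 0.3504]
tool_rot: [-180.0, -0.0, 86.9]
force: [2.4, -2.8, -5.4]
grip_width: 0.0146
```

Call:
jog_arm --pt "0 0 0 0 0 0 0" --pt "0 0 0 0 0 0 0" --pt "0 0 0 0 0 0 0" --pt "0 0 0 0 0 0 0" --pt "0 0 0 0 0 0 0" --pt "0 0 0 0 0 0 0" --pt "0 0 0 0 0 0 0" --pt "0 0 0 0 0 0 0" --pt "0 0 0 0 0 0 0" --pt "0 0 0 0 0 0 0" --pt "0 0 0 0 0 0 0"

```text
time_s: 11.3
tool_pos: [0.4509, 0.2358, 0.3518]
tool_rot: [-180.0, 0.0, 86.9]
force: [0.1, 0.6, -0.2]
grip_width: 0.0802
```

Call:
jog_arm --pt "0 0 0 -0.02 0 0 0" --pt "0 0 0 -0.02 0 0 0" --pt "0 0 0 -0.02 0 0 0" --pt "0 0 0 -0.02 0 0 0" --pt "0 0 0 -0.02 0 0 0" --pt "0 0 0 -0.01 0 0 0"

```text
time_s: 11.8
tool_pos: [0.4511, 0.2362, 0.4643]
tool_rot: [179.8, -0.1, 86.9]
force: [0.3, -0.7, 0.2]
grip_width: 0.0869
```

```bash
python3 - <<'E'
from h import *
np.set_printoptions(precision=4,suppress=True)
for n in("top","side"):
    a,d=cams.read_camera(n); cv2.imwrite(f'pics/{n}2.png',a[...,::-1])
    for t in("jar","cradle","lever_grip"):
        for o in landmark_of(n,t)[:2]:
            r,c=o['position']; print(n,t,round(o['conf'],2),o['position'],onz(n,r,c,.13))
    h=cv2.cvtColor(a,cv2.COLOR_RGB2HSV); m=(h[...,0]>95)&(h[...,0]<125)&(h[...,1]>120)
    C=cloud(n,m,d); C=C[(abs(C[:,0]-.617)<.06)&(abs(C[:,1]-.121)<.06)&(C[:,2]>.18)&(C[:,2]<.21)]
    if len(C): print(n,'cap',len(C),C.min(0),C.max(0),cv2.minEnclosingCircle(C[:,:2].astype(np.float32)*1000))
E
```

```text
top jar 0.58 [178.7, 241.3] [0.6116 0.1247 0.13  ]
top cradle 0.95 [175.0, 242.7] [0.6239 0.1207 0.13  ]
top cap 240 [0.5898 0.0957 0.183 ] [0.6434 0.148  0.2004] ((616.644287109375, 122.35350799560547), 27.877046585083008)
side jar 0.79 [214.6, 224.1] [0.6104 0.1195 0.13  ]
side jar 0.59 [243.2, 268.9] [0.4568 0.1189 0.13  ]
side cradle 0.67 [213.5, 221.8] [0.6178 0.1205 0.13  ]
side cradle 0.59 [255.6, 233.6] [0.4904 0.2029 0.13  ]
side lever_grip 0.73 [257.0, 232.5] [0.4891 0.2077 0.13  ]
side cap 114 [0.5894 0.1068 0.18  ] [0.6392 0.1473 0.1976] ((615.33642578125, 125.21822357177734), 26.939050674438477)
```

View pics/side2.png

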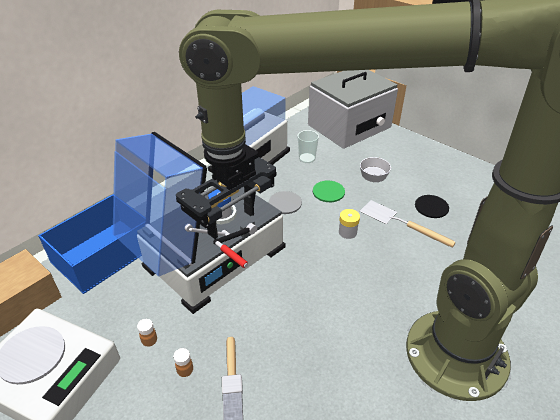

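Hood stands open and the lever is over on the +y side at (255,233). Before going in for the jar I'll check clearance to the open hood and the stay link.

```bash
python3 - <<'E'
from h import *
np.set_printoptions(precision=3,suppress=True)
for n in("top","side"):
    a,d=cams.read_camera(n); C=cloud(n,np.ones(d.shape,bool),d)
    yaw=np.radians(-3.15); D=C-[.619,.156,0]
    M=np.c_[D[:,0]*np.cos(yaw)+D[:,1]*np.sin(yaw),-D[:,0]*np.sin(yaw)+D[:,1]*np.cos(yaw),C[:,2]]
    for lo in np.arange(.2,.48,.03):
        for x0,x1 in((-.125,-.095),(-.095,-.05),(-.05,.1)):
            q=M[(M[:,2]>lo)&(M[:,2]<lo+.03)&(M[:,0]>x0)&(M[:,0]<x1)&(M[:,1]>-.0)&(M[:,1]<.25)]
            if len(q)>4: print(n,round(lo,2),(x0,x1),len(q),'y 2%%,50%%: %.3f %.3f xmean %.3f'%(*np.percentile(q[:,1],[2,50]),q[:,0].mean()))
E
```

```text
top 0.2 (-0.125, -0.095) 14 y 2%,50%: 0.056 0.064 xmean -0.102
top 0.23 (-0.095, -0.05) 13 y 2%,50%: 0.090 0.102 xmean -0.091
top 0.26 (-0.095, -0.05) 25 y 2%,50%: 0.084 0.097 xmean -0.091
top 0.29 (-0.095, -0.05) 30 y 2%,50%: 0.075 0.093 xmean -0.091
top 0.32 (-0.095, -0.05) 39 y 2%,50%: 0.065 0.084 xmean -0.091
top 0.35 (-0.095, -0.05) 250 y 2%,50%: 0.057 0.073 xmean -0.074
top 0.35 (-0.05, 0.1) 706 y 2%,50%: 0.057 0.073 xmean 0.020
top 0.38 (-0.095, -0.05) 151 y 2%,50%: 0.081 0.100 xmean -0.066
top 0.38 (-0.05, 0.1) 1285 y 2%,50%: 0.085 0.118 xmean 0.021
side 0.2 (-0.125, -0.095) 21 y 2%,50%: 0.084 0.090 xmean -0.103
side 0.2 (-0.095, -0.05) 556 y 2%,50%: 0.105 0.170 xmean -0.084
side 0.2 (-0.05, 0.1) 435 y 2%,50%: 0.196 0.201 xmean 0.018
side 0.23 (-0.125, -0.095) 57 y 2%,50%: 0.095 0.115 xmean -0.101
side 0.23 (-0.095, -0.05) 552 y 2%,50%: 0.099 0.165 xmean -0.084
side 0.23 (-0.05, 0.1) 452 y 2%,50%: 0.188 0.192 xmean 0.018
side 0.26 (-0.095, -0.05) 485 y 2%,50%: 0.113 0.166 xmean -0.083
side 0.26 (-0.05, 0.1) 531 y 2%,50%: 0.086 0.184 xmean 0.025
side 0.29 (-0.095, -0.05) 410 y 2%,50%: 0.128 0.167 xmean -0.081
side 0.29 (-0.05, 0.1) 585 y 2%,50%: 0.093 0.175 xmean 0.030
side 0.32 (-0.095, -0.05) 451 y 2%,50%: 0.070 0.157 xmean -0.082
side 0.32 (-0.05, 0.1) 624 y 2%,50%: 0.113 0.167 xmean 0.029
side 0.35 (-0.095, -0.05) 830 y 2%,50%: 0.059 0.108 xmean -0.082
side 0.35 (-0.05, 0.1) 1068 y 2%,50%: 0.058 0.133 xmean 0.025
side 0.38 (-0.095, -0.05) 423 y 2%,50%: 0.091 0.127 xmean -0.074
side 0.38 (-0.05, 0.1) 1012 y 2%,50%: 0.090 0.123 xmean 0.020
```

View pics/top2.png

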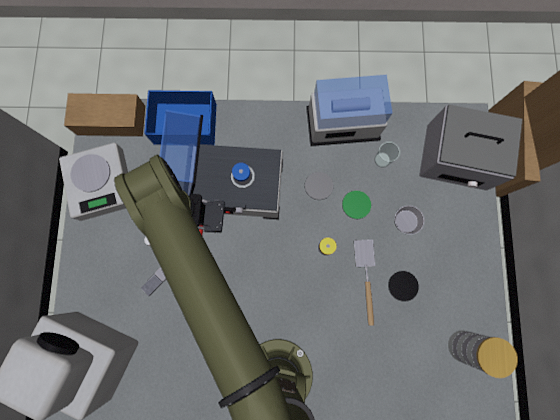

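Call:
jog_arm --pt "0 -0.0233 0 0 0 0 0" --pt "0 -0.0233 0 0 0 0 0" --pt "0 -0.0233 0 0 0 0 0" --pt "0 -0.0233 0 0 0 0 0" --pt "0 -0.0233 0 0 0 0 0" --pt "0 -0.0233 0 0 0 0 0" --pt "0 -0.0233 0 0 0 0 0" --pt "0 -0.0233 0 0 0 0 0"

```text
time_s: 12.97
tool_pos: [0.4404, 0.0486, 0.4616]
tool_rot: [-180.0, 0.0, 86.9]
force: [0.7, 0.2, -0.1]
grip_width: 0.0872
```

Call:
jog_arm --pt "0 0 0.021 0.008 0 0 0" --pt "0 0 0.021 0.008 0 0 0" --pt "0 0 0.021 0.008 0 0 0" --pt "0 0 0.021 0.008 0 0 0" --pt "0 0 0.021 0.008 0 0 0" --pt "0 0 0.021 0.008 0 0 0" --pt "0 0 0.021 0.008 0 0 0" --pt "0 0 0.021 0.008 0 0 0" --pt "0 0 0 0 0 0 0" --pt "0 0 0 0 0 0 0"

```text
time_s: 13.8
tool_pos: [0.6089, 0.0403, 0.3961]
tool_rot: [-179.8, -0.0, 86.9]
force: [-0.0, 0.5, 0.7]
grip_width: 0.0869
```

```bash
python3 - <<'E'
from h import *
np.set_printoptions(precision=4,suppress=True)
for n in("top","side"):
    a,d=cams.read_camera(n); cv2.imwrite(f'pics/{n}3.png',a[...,::-1])
    h=cv2.cvtColor(a,cv2.COLOR_RGB2HSV); m=(h[...,0]>95)&(h[...,0]<125)&(h[...,1]>120)
    C=cloud(n,m,d); C=C[(abs(C[:,0]-.617)<.05)&(abs(C[:,1]-.121)<.05)&(C[:,2]>.19)&(C[:,2]<.203)]
    if len(C): print(n,'captop',len(C),C.min(0),C.max(0),np.median(C,0),cv2.minEnclosingCircle(C[:,:2].astype(np.float32)*1000))
    m=((h[...,0]<5)|(h[...,0]>175))&(h[...,1]>180)&(h[...,2]>60); C=cloud(n,m,d); C=C[(C[:,1]>.1)&(C[:,0]<.48)&(C[:,2]>.1)]
    if len(C): print('red',n,np.median(C,0))
o=status.get_obs(); print(o['tool_pos'],o['tool_rot'],o['qpos'])
E
```

```text
top captop 38 [0.5896 0.1045 0.1909] [0.6044 0.1435 0.2019] [0.5952 0.1224 0.1958] ((600.6351318359375, 124.03158569335938), 19.885881423950195)
red top [0.4467 0.2341 0.1925]
side captop 264 [0.5886 0.0975 0.19  ] [0.6449 0.151  0.2   ] [0.6136 0.1271 0.1953] ((617.6967163085938, 124.26380157470703), 29.45877456665039)
red side [0.4439 0.2408 0.1911]
[0.6081 0.0409 0.3977] [-179.9534   -0.007    86.9108] [ 17.9475  15.9218 -29.3513  88.9582   7.9064  77.2408  74.692 ]
```

Lever handle is at the stop height (z≈0.185). Moving over the jar, down, and gripping.

Call:
jog_arm --pt "0 0.0103 0.0005 0 0 0 0" --pt "0 0.0103 0.0005 0 0 0 0" --pt "0 0.0103 0.0005 0 0 0 0" --pt "0 0.0103 0.0005 0 0 0 0" --pt "0 0.0103 0.0005 0 0 0 0" --pt "0 0.0103 0.0005 0 0 0 0" --pt "0 0.0103 0.0005 0 0 0 0" --pt "0 0.0103 0.0005 0 0 0 0" --pt "0 0 0 0 0 0 0"

```text
time_s: 14.65
tool_pos: [0.6167, 0.126, 0.3978]
tool_rot: [-180.0, -0.1, 87.1]
force: [-0.7, 0.1, -0.1]
grip_width: 0.0874
```

Call:
jog_arm --pt "0 0 0 0.0085 0 0 0" --pt "0 0 0 0.0085 0 0 0" --pt "0 0 0 0.0085 0 0 0" --pt "0 0 0 0.0085 0 0 0" --pt "0 0 0 0.0085 0 0 0" --pt "0 0 0 0.0085 0 0 0" --pt "0 0 0 0 0 0 0" --pt "0 0 0 0 0 0 0"

```text
time_s: 15.32
tool_pos: [0.6168, 0.1224, 0.346]
tool_rot: [-179.9, 0.0, 86.9]
force: [-0.2, 0.5, -0.3]
grip_width: 0.0871
```

Call:
jog_arm --pt "1 0 0 0 0 0 0" --pt "1 0 0 0 0 0 0" --pt "1 0 0 0 0 0 0" --pt "1 0 0 0 0 0 0" --pt "1 0 0 0 0 0 0" --pt "1 0 0 0 0 0 0" --pt "1 0 0 0 0 0 0" --pt "1 0 0 0 0 0 0" --pt "1 0 0 0 0 0 0" --grip_force 40

```text
time_s: 16.07
tool_pos: [0.617, 0.1227, 0.347]
tool_rot: [180.0, -0.0, 86.9]
force: [0.2, 0.2, 1.3]
grip_width: 0.0538
```

Call:
jog_arm --pt "1 0 0 0 0 0 0" --pt "1 0 0 0 0 0 0" --pt "1 0 0 -0.005 0 0 0" --pt "1 0 0 -0.006 0 0 0" --pt "1 0 0 -0.006 0 0 0" --pt "1 0 0 -0.006 0 0 0" --pt "1 0 0 -0.005 0 0 0" --pt "1 0 0 0 0 0 0" --pt "1 0 0 0 0 0 0"

```text
time_s: 16.82
tool_pos: [0.6171, 0.1227, 0.3753]
tool_rot: [180.0, -0.0, 86.9]
force: [-0.4, 0.0, -4.8]
grip_width: 0.0535
```

Call:
jog_arm --pt "1 -0.008 0 0 0 0 0" --pt "1 -0.014 0 0 0 0 0" --pt "1 -0.02 -0.001 0 0 0 0" --pt "1 -0.022 -0.002 0 0 0 0" --pt "1 -0.022 -0.002 0 0 0 0" --pt "1 -0.022 -0.002 0 0 0 0" --pt "1 -0.022 -0.002 0 0 0 0" --pt "1 -0.022 -0.002 0 0 0 0" --pt "1 -0.022 -0.002 0 0 0 0" --pt "1 -0.022 -0.003 0 0 0 0" --pt "1 -0.022 -0.003 0 0 0 0" --pt "1 -0.022 -0.003 0 0 0 0"

```text
time_s: 17.82
tool_pos: [0.5809, -0.1187, 0.3745]
tool_rot: [-179.9, 0.1, 86.8]
force: [0.2, 0.4, -3.8]
grip_width: 0.0536
```

Call:
jog_arm --pt "1 -0.022 -0.003 0 0 0 0" --pt "1 -0.022 -0.003 0 0 0 0" --pt "1 -0.022 -0.003 0.005 0 0 0" --pt "1 -0.022 -0.003 0.01 0 0 0" --pt "1 -0.02 -0.002 0.015 0 0 0" --pt "1 -0.02 0 0.015 0 0 0" --pt "1 -0.012 0 0.015 0 0 0" --pt "1 -0.006 0 0.015 0 0 0" --pt "1 0 0 0.015 0 0 0" --pt "1 0 0 0.01 0 0 0" --pt "1 0 0 0 0 0 0" --pt "1 0 0 0 0 0 0"

```text
time_s: 18.82
tool_pos: [0.5596, -0.2611, 0.2744]
tool_rot: [-179.9, -0.0, 86.9]
force: [-0.1, 0.1, -2.5]
grip_width: 0.0538
```

```bash
python3 - <<'E'
from h import *
np.set_printoptions(precision=4,suppress=True)
o=status.get_obs(); print(o['tool_pos'],o['tool_rot'],o['grip_width'])
n="side"; a,d=cams.read_camera(n); cv2.imwrite('pics/s4.png',cv2.resize(a[120:300,200:460,::-1],None,fx=3,fy=3))
h=cv2.cvtColor(a,cv2.COLOR_RGB2HSV)
t=o['tool_pos']
m=(h[...,0]>95)&(h[...,0]<125)&(h[...,1]>120); C=cloud(n,m,d); C=C[np.linalg.norm(C[:,:2]-t[:2],axis=1)<.06]; C=C[C[:,2]<.25]
print('cap',len(C),C.min(0),C.max(0))
E
```

```text
[ 0.5596 -0.2611  0.2744] [-179.9214   -0.023    86.8746] 0.05376304193338494
cap 143 [ 0.5231 -0.2981  0.0967] [ 0.5596 -0.2257  0.1672]
```

View pics/s4.png

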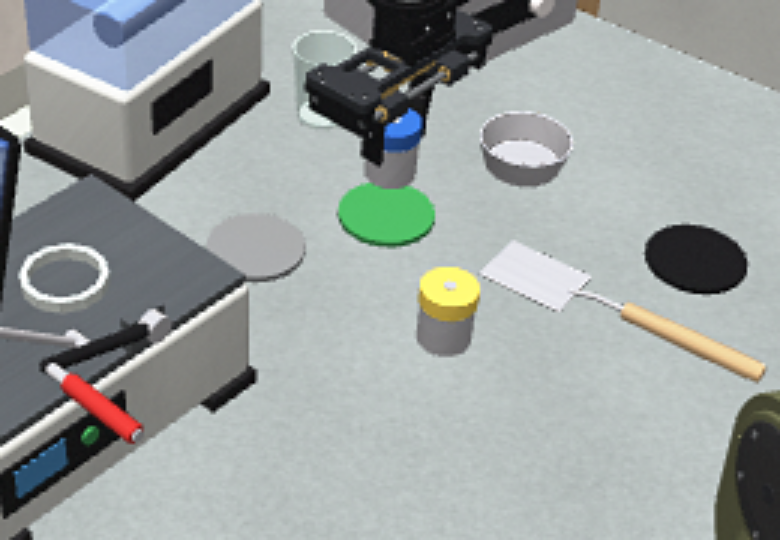

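The jar is upright in the gripper above the green pad, the cradle is empty and the lever is over. Need ~49 mm down (contact at TCP z ≈ 0.225), gently.

Call:
jog_arm --pt "1 0 0 0.008 0 0 0" --pt "1 0 0 0.008 0 0 0" --pt "1 0 0 0.008 0 0 0" --pt "1 0 0 0.008 0 0 0" --pt "1 0 0 0.006 0 0 0" --pt "1 0 0 0.004 0 0 0" --pt "1 0 0 0.003 0 0 0" --pt "1 0 0 0.002 0 0 0" --pt "1 0 0 0.001 0 0 0" --pt "1 0 0 0 0 0 0" --pt "1 0 0 0 0 0 0"

```text
time_s: 19.78
tool_pos: [0.5602, -0.2609, 0.2271]
tool_rot: [180.0, 0.0, 86.9]
force: [0.7, -0.1, -4.6]
grip_width: 0.0537
```

Call:
jog_arm --pt "1 0 0 0.001 0 0 0" --pt "1 0 0 0.001 0 0 0" --pt "1 0 0 0.0005 0 0 0" --pt "1 0 0 0 0 0 0" --pt "1 0 0 0 0 0 0"

```text
time_s: 20.2
tool_pos: [0.5602, -0.2609, 0.225]
tool_rot: [180.0, 0.0, 86.9]
force: [-1.4, 0.6, 1.0]
grip_width: 0.0536
```

Weight is off the gripper, so the jar is on the pad. Releasing and retreating.

Call:
jog_arm --pt "0.4 0 0 0 0 0 0" --pt "0.3 0 0 0 0 0 0" --pt "0 0 0 0 0 0 0" --pt "0 0 0 0 0 0 0" --pt "0 0 0 0 0 0 0" --pt "0 0 0 0 0 0 0" --pt "0 0 0 0 0 0 0" --pt "0 0 0 0 0 0 0"

```text
time_s: 20.87
tool_pos: [0.5601, -0.2609, 0.2243]
tool_rot: [180.0, 0.0, 86.9]
force: [0.2, -0.9, 0.3]
grip_width: 0.0854
```

Call:
jog_arm --pt "0 0 0 -0.01 0 0 0" --pt "0 0 0 -0.02 0 0 0" --pt "0 0 0 -0.02 0 0 0" --pt "0 0 0 -0.02 0 0 0" --pt "0 0 0 -0.02 0 0 0" --pt "0 0 0 -0.02 0 0 0" --pt "0 0 0 -0.02 0 0 0" --pt "0 0 0 -0.02 0 0 0" --pt "0 0 0 -0.01 0 0 0" --pt "0 0 0 0 0 0 0" --pt "0 0 0 0 0 0 0"

```text
time_s: 21.78
tool_pos: [0.5601, -0.2607, 0.3846]
tool_rot: [180.0, 0.0, 86.9]
force: [-1.4, 0.5, -0.2]
grip_width: 0.0875
```

```bash
python3 - <<'E'
from h import *
np.set_printoptions(precision=4,suppress=True)
o=status.get_obs(); print(o['time_s'],o['tool_pos'],o['force'],o['grip_width'])
for n in("top","side"):
    a,d=cams.read_camera(n)
    if n=="side": cv2.imwrite('pics/s5.png',a[...,::-1])
    h=cv2.cvtColor(a,cv2.COLOR_RGB2HSV)
    m=(h[...,0]>95)&(h[...,0]<125)&(h[...,1]>120); C=cloud(n,m,d); C=C[(np.linalg.norm(C[:,:2]-[.56,-.26],axis=1)<.06)&(C[:,2]<.15)]
    if len(C): print(n,'cap',len(C),C.min(0),C.max(0))
    m=((h[...,0]<5)|(h[...,0]>175))&(h[...,1]>180)&(h[...,2]>60); C=cloud(n,m,d); C=C[(C[:,1]>.1)&(C[:,0]<.48)&(C[:,2]>.1)]
    if len(C): print('red',n,np.median(C,0))
E
```

```text
21.7833 [ 0.5601 -0.2607  0.3846] [-1.3906  0.5158 -0.1632] 0.08746785028144438
top cap 168 [ 0.5343 -0.3042  0.0079] [ 0.5871 -0.2341  0.0795]
red top [0.4459 0.2337 0.1924]
side cap 225 [ 0.532  -0.2869  0.0516] [ 0.587  -0.2301  0.0795]
red side [0.4443 0.2411 0.1914]
```

View pics/s5.png

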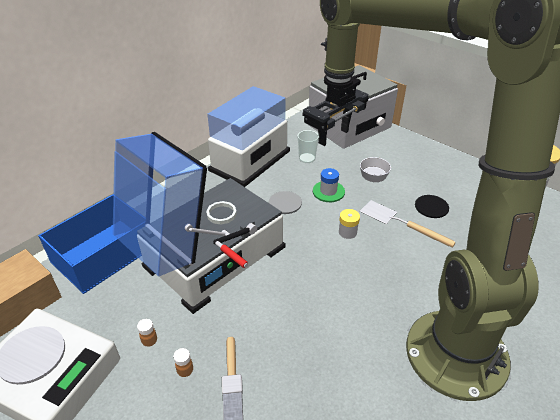

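The jar stands upright on the green pad at (185,329), the hood is propped open, the lever is at its stop, and the bystanders haven't moved. Handing in.

```bash
python3 -c "
from cell import env; print(env.sign_off())"
```

```text
the job is handed in; nothing more can be done
None
```

I swung the stay lever over its centre to its stop and let go. Then I lifted the blue-capped jar out of the cradle, set it on the green pad while still gripped, released it and backed off. I handed the job in at about 22 s of the 61 s allowed; the sign-off gives no verdict.

My last checks, from the camera images:
- **Lever and hood:** the handle centre is at about z 0.185 m, where it should be at the stop. The hood stands open by itself. I judged both from handle height and images, as the joint angles can't be read directly.
- **Jar:** it stands upright at about (0.560, −0.260), against a measured pad centre of (0.5595, −0.2605). That is within a few millimetres, inside the 24 mm limit. Its top is at about 0.075 to 0.08 m, where 0.074 m is expected.
- **Gripper:** fully open and about 160 mm above its release height, touching nothing.
- **Bystanders:** none looks moved in the last picture. I checked this by eye and did not measure it.

No check failed. The wrist force briefly reached about 11 N on the lever, well below the limits.

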